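Snug up the wall lamp with the adjustable wrench

TASK

On one of the two wall lamps an adjustable wrench hangs on the brass nut with its jaws too wide open. Roll the knurled thumb piece of its worm clockwise (seen from above) until the jaws just fit the nut, and only then press the wrench handle down onto its wooden stop, so that the nut turns with it. Leave the jaws closed on the nut and let go.

Things in the scene. Friction and masses are not known exactly. Their poses are not given: they have to be found in the camera images.
- thumb (a point): Centre of the dark knurled thumb piece on the wrench's worm: upright cylinder, 26 mm diameter, 26 mm tall, round, so it can be pinched at any yaw. The wrench head's top lies 24 mm below this point; fingertips may reach 20 mm below it. Nothing near it is taller. It lies in the wrench's upright plane, 153 mm nearer the nut than handle.
- handle (a point): On the top edge of the wrench handle (steel bar 12 mm thick, 22 high), level at the start, 30 mm short of its free end. Own y: along the handle away from the nut; z up; x along the nut's axis, which passes 190 mm back along y, 11 mm below. Pressed (5 N) it swings down about that axis 0.56 rad at most, to a stop; this point then is 101 mm lower, 23 mm nearer the nut. Stays where left.
- worm (a joint): Turn of the worm in rad, growing clockwise seen from above. At 0 the jaws are 10.5 mm wider than the nut; each rad closes them 7 mm, so they meet the nut's flats at 1.5 rad and stop there. Starts between 0.15 and 0.75, stays where it is left, needs about 0.15 N m.
- nut (a joint): Turn in rad of the brass hexagon nut (30 mm across flats, level axis, 140 mm above the table): 0 at the start, growing as the handle goes down and the closed jaws take it along, up to 0.56. Open jaws slip round it. The wrench cannot come off. The other lamp has the same nut but no wrench.

How it is judged:
By the outcome, as a careful person would: the job done as asked, in the order asked, and still so for the second after the job is handed in, with the robot touching nothing.
It also fails if it takes over 45 s, if anything falls off the work surface, if the arm or the gripper's body presses on something with over 40 N, if the wrist force passes 120 N, or if a joint passes its speed limit or range.

ROBOT

A 7-joint arm with a two-finger parallel gripper is mounted at the origin on the work surface. World frame = base frame: x ahead of the robot, y to its left, z up, the work surface at z = 0. Lengths are in m, angles in rad, forces in N, time in s.
With the tool pointing down it reaches from about 0.4 to 0.9 m from the base axis. Payload 5.5 kg.
Tool frame: the origin (TCP) lies at the very end of the fingers, on their centre line; the grasp point (between the pads) lies 19 mm behind it; z points along the fingers, y is the line along which they close (so a half turn about z gives the same grasp; the last joint's range is limited). The gripper opens to 92 mm and grips with 3 to 60 N. Pads are 19 mm wide; open, the fingers measure 130 mm over their backs; the gripper's body (75 mm by 190 mm) begins 47 mm behind the grasp point.
Start: joints at [1.563, 0.501, -0.427, 1.55, 0.221, 1.138, -0.21], TCP at [0.174, -0.626, 0.19] pointing down, gripper open.
Joint ranges: [-2.88, 2.88], [-0.31, 2.03], [-1.54, 1.56], [0.2, 2.42], [-1.41, 4.55], [0.19, 2.02], [-2.57, 2.57]. Speed limits (rad/s): [2.57, 2.57, 3.14, 3.14, 3.14, 3.14, 3.14].

INTERFACE

Orientations are given as a unit quaternion [x, y, z, w].
In Python, from station import ctrl gives the robot as it stands.
- The arm moves only by the shell command python3 -m creep 'ROWS'. ROWS is JSON, a list of rows, each an object of numbers: "jaw": the opening in per cent of the stroke, from 0 (shut) to 100 (fully open); "x", "y", "z": the shift along the tool's x, y, z in cm; "twist": the turn about the tool's z in degrees. A call has 1 to 10 rows; each row is the pose to reach, as a shift and turn from the pose commanded when the call began, along the tool's axes at that moment; what a row does not reach only later rows make up. A row lasts 1/10 s, in which the tool goes at most 50 mm and 8.59 degrees, less where a joint would pass 70% of its speed; a pose out of reach is approached as far as the arm can. A call with a gripper value outside its range is refused whole. The fingers move at their own pace and stop on an object; the grip force is fixed at half the most. Time passes only in rows, so rows that repeat a pose let the fingers close. It gives the time, the measured TCP pose, the force, the opening and the grip force at its end, in the units of the state.
- ctrl.sense(): the state, without advancing time (a new reading comes with each control period).
- ctrl.grab_frame(name): name is "side" or "top"; returns a dict with "frame" (400x640x3 uint8, blue, green, red), "fx", "fy", "cx", "cy" (pixels), "distortion" ([k1, k2, p1, p2, k3] as OpenCV has them; the pictures are not rectified), "rvec" (rotation vector, rad) and "tvec" (3), from world to camera coordinates, as OpenCV has them. Camera axes: x right, y down, z forward; pixel columns grow to the right and rows downward; lengths in m; the calibration is good to about 2 mm. A picture is of the moment at which its call begins. There is no depth.
- ctrl.finish_job(): hands the job in; it is judged then, once.
The state is a dict: "time_s": time; "joints": joint angles; "joint_vel": joint speeds; "joint_efforts": joint torques, N m; "tool_pos": TCP position; "orientation": TCP orientation; "contact_force": force on the tool from outside, world axes, zero at the start; "torque": the same for the moment, N m; "opening": opening from 0.0 (shut) to 1.0 (fully open); "grasp_force": force on a finger pad.
Only numpy, scipy, OpenCV 4.12 (cv2) and the standard library are available. Lean on these libraries where they do the work, as an engineer would, in place of code of your own. Each camera call takes 0.05 s, during which the arm holds its last target. There are 200 camera calls.

## Working session

There is one attempt and no reset: what is moved stays moved. The work goes in short steps, Python scripts to look and compute and a shell command to move; the robot and the scene stay as the last step left them, time stands still between calls to the robot, and variables do not carry over. Pictures are saved under pics/ and viewed, at most 10 in all, crops included, and the job is handed in when it is done.

```bash
ls; mkdir -p pics; cat > h.py <<'E'
import numpy as np,cv2,pickle
from scipy.spatial.transform import Rotation as R
def grab(n,save=None):
    from station import ctrl
    d=ctrl.grab_frame(n)
    if save: cv2.imwrite('pics/%s.png'%save,d['frame']); pickle.dump(d,open('pics/%s.pkl'%save,'wb'))
    return d
def ray(d,uv):
    K=np.array([[d['fx'],0,d['cx']],[0,d['fy'],d['cy']],[0,0,1]])
    p=cv2.undistortPoints(np.array(uv,float).reshape(1,1,2),K,np.array(d['distortion'],float))[0,0]
    M=cv2.Rodrigues(np.array(d['rvec'],float))[0];t=np.array(d['tvec'],float).ravel()
    o=-M.T@t; v=M.T@np.array([p[0],p[1],1]); return o,v/np.linalg.norm(v)
def onz(d,uv,z):
    o,v=ray(d,uv); return o+v*(z-o[2])/v[2]
def proj(d,P):
    K=np.array([[d['fx'],0,d['cx']],[0,d['fy'],d['cy']],[0,0,1]])
    return cv2.projectPoints(np.array(P,float).reshape(-1,1,3),np.array(d['rvec'],float),np.array(d['tvec'],float),K,np.array(d['distortion'],float))[0][:,0]
def tri(d1,u1,d2,u2):
    o1,a=ray(d1,u1);o2,b=ray(d2,u2)
    s=np.linalg.lstsq(np.c_[a,-b],o2-o1,rcond=None)[0]
    p,q=o1+s[0]*a,o2+s[1]*b; return (p+q)/2,np.linalg.norm(p-q)
E
python3 - <<'E'
from h import *
from station import ctrl
grab('side','s0');grab('top','t0')
print(ctrl.sense())
E
```

```text
pics
{'time_s': 0.1, 'joints': array([ 1.56318853,  0.50177685, -0.42677582,  1.55132518,  0.22082052,
        1.1382986 , -0.21029878]), 'joint_vel': array([ 0.00126271, -0.00282706,  0.0008409 , -0.00167374,  0.00078336,
        0.00047572, -0.00221554]), 'joint_efforts': array([-1.03582442e-02, -5.67874038e+01, -5.83825037e+00, -2.79914099e+01,
       -6.91271271e-02,  2.42092519e-02,  1.88529111e-05]), 'tool_pos': array([ 0.17363633, -0.62566525,  0.18857349]), 'orientation': array([ 9.90844730e-01,  1.35003527e-01, -1.00167872e-04, -8.71343031e-04]), 'contact_force': array([ 0.32986379, -0.07537441, -0.56894465]), 'torque': array([0.02966089, 0.02890112, 0.01260014]), 'grasp_force': 0.0, 'opening': 0.9989995434236598}
```

View pics/s0.png

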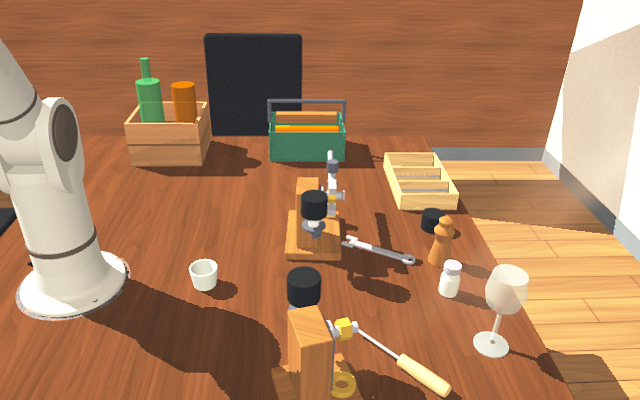

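View pics/t0.png

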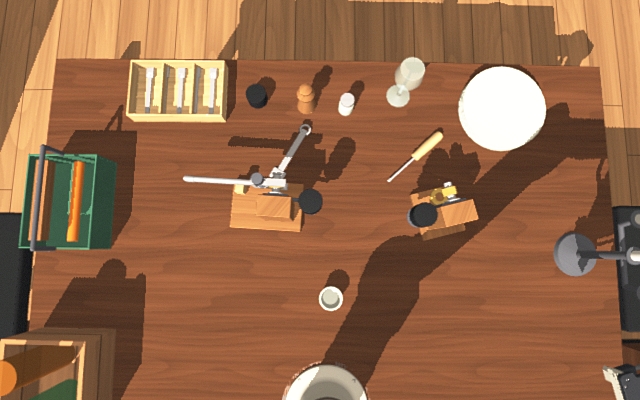

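The side view shows a lamp at about (313,215) with a wrench on it, its thumb near (333,165). In the top view the handle runs from (185,180) to (265,182) and the thumb is near (257,179). A second, loose wrench lies on the table. I'll enlarge both crops.

```bash
python3 - <<'E'
from h import *
a=cv2.imread('pics/s0.png')[140:260,270:390];b=cv2.imread('pics/t0.png')[140:240,170:330]
a=cv2.resize(a,(480,480),interpolation=cv2.INTER_CUBIC)
cv2.imwrite('pics/c1.png',a);cv2.imwrite('pics/c2.png',cv2.resize(b,None,fx=5,fy=5,interpolation=cv2.INTER_CUBIC))
E
```

```text
(no output)
```

View pics/c1.png

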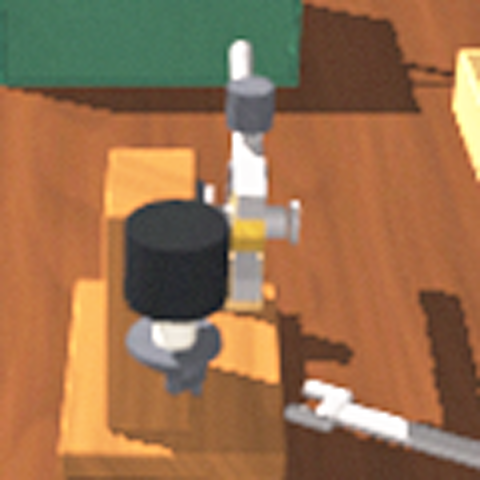

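View pics/c2.png

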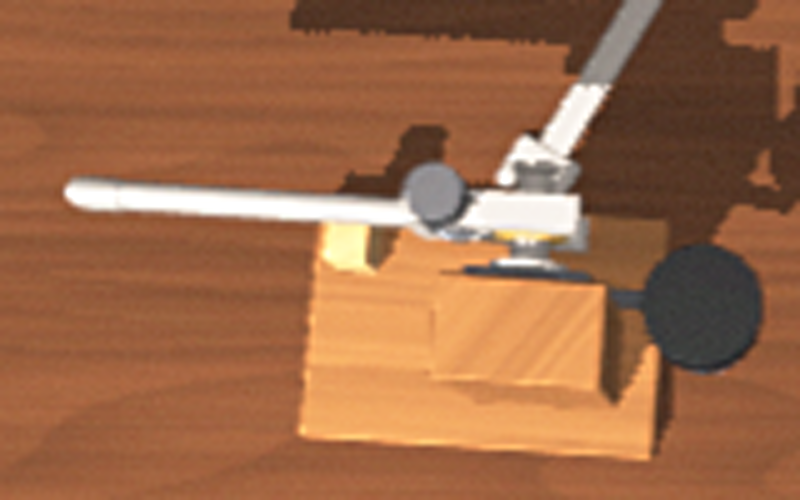

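The side crop puts the thumb's centre at full-frame (332.5,166) and its cap at (332.5,161). The top crop puts the cap at (257,178.5) and the handle's free end at (183.2,178).

```bash
python3 - <<'E'
from h import *
s=pickle.load(open('pics/s0.pkl','rb'));t=pickle.load(open('pics/t0.pkl','rb'))
for n,d in(('side',s),('top',t)):print(n,ray(d,(320,200)))
cap,e=tri(s,(332.5,161.5),t,(257,178.4));print('cap',cap,e)
end=onz(t,(183.2,178.2),.151);print('end',end)
m=onz(t,(170+200/5,140+200/5),.151);print('mid',m)
u=(end-cap)*[1,1,0];print(np.hypot(*u[:2]),u/np.linalg.norm(u), (end-m)/np.linalg.norm(end-m))
nut=onz(t,(170+525/5,140+225/5),.14);print('nut?',nut,tri(s,(270+247/4,140+232/4),t,(275,184)))
# thumb body mask centre
for z in(.19,.2,.21,.22):print(z,proj(s,[*onz(t,(257,178.4),z+.013)[:2],z]))
E
```

```text
side (array([ 0.46941964, -0.84419369,  0.70046693]), array([ 0.0573976 ,  0.85962037, -0.50769905]))
top (array([0.41352186, 0.03292493, 1.041267  ]), array([ 0.12150664, -0.01102454, -0.99252939]))
cap [0.56253727 0.16375142 0.2059759 ] 0.0002670439004386686
end [0.57074657 0.34717276 0.151     ]
mid [0.56712342 0.28336992 0.151     ]
0.18360495764813786 [ 0.04471173  0.99899993 -0.        ] [0.05669534 0.99839153 0.        ]
nut? [0.55867888 0.13064307 0.14      ] (array([0.56208627, 0.13185784, 0.12921584]), np.float64(0.0015284535365735273))
0.19 [[332.34865552 167.73226749]]
0.2 [[331.77266716 164.10081503]]
0.21 [[331.1899666  160.42782963]]
0.22 [[330.60044636 156.71266136]]
```

```bash
python3 -m creep '[{"jaw":60,"x":0,"y":0,"z":-5},{"x":0.6,"y":-0.7,"z":-9.8,"twist":-8},{"x":2,"y":-2.2,"z":-14,"twist":-16},{"x":5,"y":-5.6,"z":-16,"twist":-24},{"x":8.3,"y":-9.3,"z":-16,"twist":-30},{"x":11.6,"y":-13,"z":-16,"twist":-30},{"x":14.9,"y":-16.7,"z":-16,"twist":-30},{"x":18.2,"y":-20.4,"z":-16,"twist":-30},{"x":21.5,"y":-24.1,"z":-16,"twist":-30},{"x":24.8,"y":-27.8,"z":-16,"twist":-30}]'; python3 -c "
from station import ctrl;s=ctrl.sense();print(s['joints'].round(2),s['tool_pos'],s['orientation'])"
```

```text
[ 1.56  0.5  -0.43  1.55  0.22  1.14 -0.21] [ 0.17363633 -0.62566525  0.18857349] [ 9.90844730e-01  1.35003527e-01 -1.00167872e-04 -8.71343031e-04]$[0]: bad value
```

```bash
python3 -m creep '[{"jaw":60,"x":0,"y":0,"z":-5,"twist":0},{"jaw":60,"x":0.6,"y":-0.7,"z":-9.8,"twist":-8},{"jaw":60,"x":2,"y":-2.2,"z":-14,"twist":-16},{"jaw":60,"x":5,"y":-5.6,"z":-16,"twist":-24},{"jaw":60,"x":8.3,"y":-9.3,"z":-16,"twist":-30},{"jaw":60,"x":11.6,"y":-13,"z":-16,"twist":-30},{"jaw":60,"x":14.9,"y":-16.7,"z":-16,"twist":-30},{"jaw":60,"x":18.2,"y":-20.4,"z":-16,"twist":-30},{"jaw":60,"x":21.5,"y":-24.1,"z":-16,"twist":-30},{"jaw":60,"x":24.8,"y":-27.8,"z":-16,"twist":-30}]'; python3 -c "
from station import ctrl;s=ctrl.sense();print(s['joints'].round(2),s['tool_pos'],s['orientation'])"
```

```text
time_s: 1.1
tool_pos: [0.3388, -0.29, 0.3493]
orientation: [0.922, 0.387, -0.0, 0.0]
contact_force: [0.9, -0.6, 0.6]
opening: 0.6
grasp_force: 0.0
[ 1.43 -0.01 -0.76  1.8  -0.01  1.35 -0.11] [ 0.33882011 -0.29001555  0.34927281] [ 9.22186468e-01  3.86745435e-01 -2.92707396e-04  4.16239252e-05]
```

```bash
python3 -m creep '[{"jaw":60,"x":4.7,"y":-1.5,"z":0,"twist":-6},{"jaw":60,"x":9.4,"y":-3,"z":0,"twist":-12},{"jaw":60,"x":14.1,"y":-4.6,"z":0,"twist":-18},{"jaw":60,"x":18.8,"y":-6.2,"z":0,"twist":-24},{"jaw":60,"x":23.5,"y":-7.8,"z":0,"twist":-30},{"jaw":60,"x":28.2,"y":-9.3,"z":0,"twist":-35},{"jaw":60,"x":32.9,"y":-10.8,"z":0,"twist":-40},{"jaw":60,"x":37.6,"y":-12.4,"z":0,"twist":-40},{"jaw":60,"x":42.3,"y":-14,"z":0,"twist":-40},{"jaw":60,"x":47,"y":-15.5,"z":0,"twist":-40}]'; python3 -c "
from station import ctrl;s=ctrl.sense();print(s['joints'].round(2),s['tool_pos'],s['orientation'])"
```

```text
time_s: 2.1
tool_pos: [0.5579, 0.1532, 0.3487]
orientation: [0.735, 0.678, -0.001, -0.0]
contact_force: [0.3, -0.5, 1.2]
opening: 0.601
grasp_force: 0.0
[ 0.5   0.42 -1.12  1.5   0.38  1.46 -0.71] [0.55787013 0.15318422 0.34865296] [ 7.34603801e-01  6.78496006e-01 -5.63153957e-04 -3.28407445e-04]
```

```bash
python3 -m creep '[{"jaw":60,"x":1.1,"y":0.4,"z":4,"twist":0},{"jaw":60,"x":1.1,"y":0.4,"z":8,"twist":0},{"jaw":60,"x":1.1,"y":0.4,"z":11.5,"twist":0},{"jaw":60,"x":1.1,"y":0.4,"z":12,"twist":0},{"jaw":60,"x":1.1,"y":0.4,"z":12,"twist":0},{"jaw":60,"x":1.1,"y":0.4,"z":12,"twist":0}]'; python3 -c "
from h import *
from station import ctrl;s=ctrl.sense();print(s['joints'].round(2),s['tool_pos'],s['orientation'])
a=grab('side','s1')['frame'][100:220,270:390];b=grab('top','t1')['frame'][120:220,170:330]
cv2.imwrite('pics/c3.png',np.hstack([cv2.resize(a,(400,400)),cv2.resize(b,(400,250))[:,:] if 0 else cv2.copyMakeBorder(cv2.resize(b,(400,250)),0,150,0,0,0)]))"
```

```text
time_s: 2.7
tool_pos: [0.5631, 0.163, 0.2315]
orientation: [0.734, 0.679, 0.001, 0.0]
contact_force: [0.8, -0.4, 0.4]
opening: 0.598
grasp_force: 0.0
[ 0.44  0.52 -1.06  1.66  0.47  1.25 -0.79] [0.56314097 0.16298513 0.23146322] [7.34373097e-01 6.78744779e-01 1.21430446e-03 4.52196713e-04]
```

View pics/c3.png

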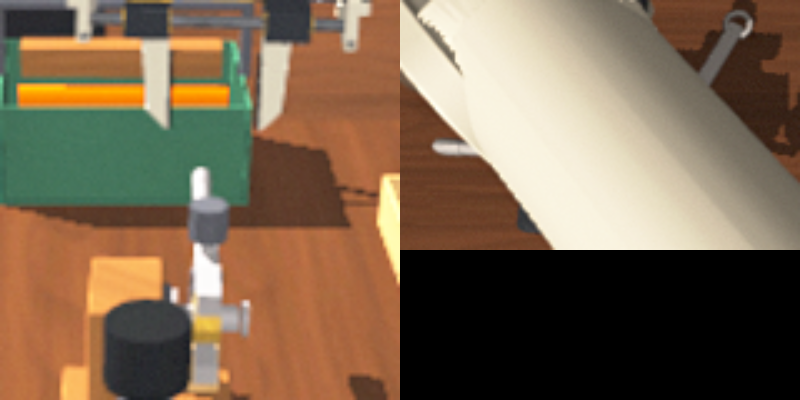

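The fingers (crop x 155 and 268) straddle the thumb (crop x 208), which agrees with the measured position. Next: descend and pinch.

```bash
python3 -m creep '[{"jaw":60,"x":0.05,"y":0,"z":3,"twist":0},{"jaw":60,"x":0.05,"y":0,"z":5,"twist":0},{"jaw":60,"x":0.05,"y":0,"z":5.3,"twist":0},{"jaw":60,"x":0.05,"y":0,"z":5.3,"twist":0},{"jaw":20,"x":0.05,"y":0,"z":5.3,"twist":0},{"jaw":10,"x":0.05,"y":0,"z":5.3,"twist":0},{"jaw":10,"x":0.05,"y":0,"z":5.3,"twist":0},{"jaw":10,"x":0.05,"y":0,"z":5.3,"twist":0},{"jaw":10,"x":0.05,"y":0,"z":5.3,"twist":0},{"jaw":10,"x":0.05,"y":0,"z":5.3,"twist":0}]'; python3 -c "
from station import ctrl;s=ctrl.sense();print(s['joints'].round(2),s['tool_pos'],s['torque'],s['contact_force'])"
```

```text
time_s: 3.8
tool_pos: [0.5621, 0.163, 0.1766]
orientation: [0.734, 0.679, 0.0, 0.0]
contact_force: [0.6, -0.4, -0.1]
opening: 0.134
grasp_force: 0.0
[ 0.41  0.57 -1.02  1.72  0.52  1.16 -0.83] [0.56214056 0.16298715 0.17661268] [ 0.02711679 -0.06242014  0.01600475] [ 0.59648012 -0.40024363 -0.08092777]
```

```bash
python3 -c "
from h import *
a=grab('side','s2')['frame'][100:220,270:390]
cv2.imwrite('pics/c4.png',cv2.resize(a,(560,560),interpolation=2))
from station import ctrl;s=ctrl.sense();print(s['opening'],s['grasp_force'])"
```

```text
0.11607171121211998 0.0
```

View pics/c4.png

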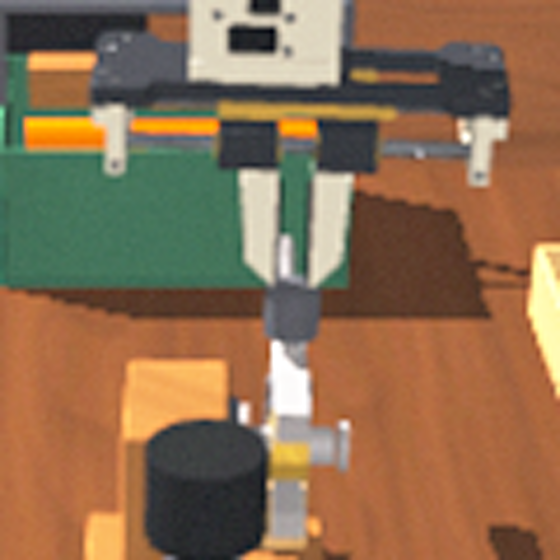

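The fingers have closed on air. The tips, at crop (293,278) = full (332.8,159.6), appear just behind or above the thumb. I'll check TCP projection against the picture.

```bash
python3 -c "
from h import *
s=pickle.load(open('pics/s2.pkl','rb'));s0=pickle.load(open('pics/s0.pkl','rb'));s1=pickle.load(open('pics/s1.pkl','rb'));t=pickle.load(open('pics/t0.pkl','rb'))
print(s0['rvec'],s['rvec'],s0['tvec'],s['tvec'],s['distortion'],s['fx'])
print('tcp proj',proj(s,[.5621,.163,.1766]),'s1',proj(s1,[.5631,.163,.2315]),'seen s1 ~',270+212*.3,100+128*.3)
print('tip plane z.1766',onz(s,(332.8,159.6),.1766))
o,v=ray(s,(332.8,159.6));print('at y .163',o+v*(.163-o[1])/v[1])
for n,d in(('s',s0),('t',t)):
  print(n,proj(d,[[0,0,0],[.5625,.1637,.206]]))
"
```

```text
[ 2.0995203  -0.0367117   0.04796975] [ 2.0995203  -0.0367117   0.04796975] [-0.52117779  0.18169191  1.05784378] [-0.52117779  0.18169191  1.05784378] [-0.05285477  0.          0.          0.          0.        ] 496.99690162378374
tcp proj [[331.81674534 173.20652914]] s1 [[333.12558929 151.3751087 ]] seen s1 ~ 333.6 138.4
tip plane z.1766 [0.56971687 0.23406188 0.1766    ]
at y .163 [0.56310683 0.163      0.21112518]
s [[ 74.69200104 282.13281563]
 [332.42725014 161.50978438]]
t [[326.13934315 407.07313745]
 [257.02158322 178.35458497]]
```

```bash
python3 -c "
from h import *
t=pickle.load(open('pics/t0.pkl','rb'));print(proj(t,[[.1736,-.6257,.1886],[.1736,-.6257,.222],[.1736,-.6257,.2546]]))
s=pickle.load(open('pics/s2.pkl','rb'))
a=cv2.resize(t['frame'][330:400,560:640],(400,350),interpolation=2)
from station import ctrl
q=ctrl.sense();M=R.from_quat(q['orientation']).as_matrix();p=q['tool_pos'];print(p)
f=s['frame'][95:185,280:385].copy();f=cv2.resize(f,None,fx=4,fy=4,interpolation=2)
for dz in(0,.019,.033,.066,.1):
  for w in(-.095,-.0375,0,.0375,.095):
    u=(proj(s,p+M@np.array([0,w,-dz]))[0]-[280,95])*4; cv2.circle(f,tuple(int(i) for i in u),2,(0,0,255),-1)
cv2.imwrite('pics/c5.png',np.hstack([f[:350],a]))"
```

```text
[[613.44980292 358.69288872]
 [625.38856465 363.12774578]
 [637.97048787 367.79686735]]
[0.56212689 0.16300054 0.17656773]
```

View pics/c5.png

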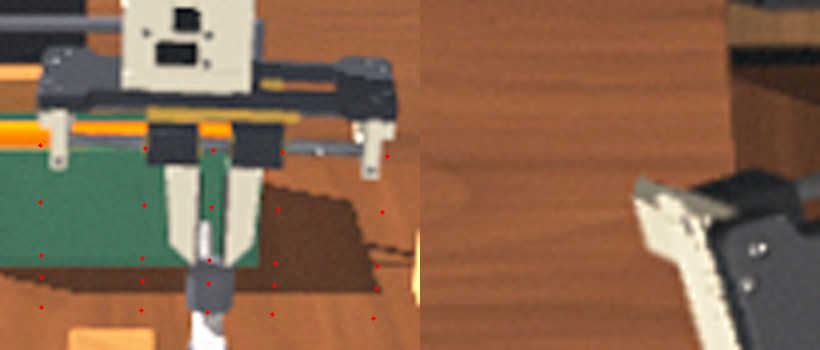

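The reported TCP projects about 13 px below the tips seen in the side view, and the first top view shows the same sense of error. So the real tips sit about 33 mm above the reported height. I'll open, go down about 3 cm in small steps, then look again.

```bash
python3 -m creep '[{"jaw":60,"x":0,"y":0,"z":0,"twist":0},{"jaw":60,"x":0,"y":0,"z":0,"twist":0},{"jaw":60,"x":0,"y":0,"z":0,"twist":0},{"jaw":60,"x":0,"y":0,"z":0,"twist":0},{"jaw":60,"x":0,"y":0,"z":0.5,"twist":0},{"jaw":60,"x":0,"y":0,"z":1,"twist":0},{"jaw":60,"x":0,"y":0,"z":1.5,"twist":0},{"jaw":60,"x":0,"y":0,"z":2,"twist":0},{"jaw":60,"x":0,"y":0,"z":2.4,"twist":0},{"jaw":60,"x":0,"y":0,"z":2.6,"twist":0}]'; python3 -c "
from h import *
a=grab('side','s3')['frame'][95:215,270:390]
cv2.imwrite('pics/c6.png',cv2.resize(a,(560,560),interpolation=2))
from station import ctrl;s=ctrl.sense();print(s['opening'],s['tool_pos'],s['contact_force'])"
```

```text
time_s: 4.85
tool_pos: [0.5619, 0.1629, 0.1499]
orientation: [0.734, 0.679, -0.0, -0.0]
contact_force: [-0.3, 1.5, 0.9]
opening: 0.601
grasp_force: 0.0
0.603671859425409 [0.56177862 0.16287122 0.14978933] [ 0.145689   -0.14231529  0.2652882 ]
```

View pics/c6.png

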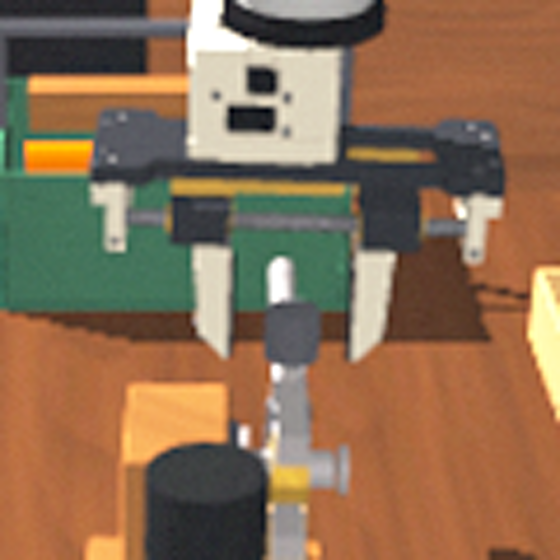

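The tips at crop row 357 now flank the thumb (rows 300–365, x 292, fingers at 230 and 350). Closing to 20 % as a test: contact at about 28 % would mean the thumb is between the pads.

```bash
python3 -m creep '[{"jaw":20,"x":0,"y":0,"z":0.3,"twist":0},{"jaw":20,"x":0,"y":0,"z":0.3,"twist":0},{"jaw":20,"x":0,"y":0,"z":0.3,"twist":0},{"jaw":20,"x":0,"y":0,"z":0.3,"twist":0},{"jaw":20,"x":0,"y":0,"z":0.3,"twist":0},{"jaw":20,"x":0,"y":0,"z":0.3,"twist":0}]'
```

```text
time_s: 5.5
tool_pos: [0.5627, 0.1631, 0.1478]
orientation: [0.734, 0.679, 0.001, 0.0]
contact_force: [1.7, -0.3, -0.5]
opening: 0.275
grasp_force: 30.0
```

Gripped: 27.5 %, about 25.3 mm, at 30 N. Now turning clockwise (tool z points down, so positive twist).

```bash
python3 -m creep '[{"jaw":20,"x":0,"y":0,"z":0,"twist":5},{"jaw":20,"x":0,"y":0,"z":0,"twist":10},{"jaw":20,"x":0,"y":0,"z":0,"twist":15},{"jaw":20,"x":0,"y":0,"z":0,"twist":20},{"jaw":20,"x":0,"y":0,"z":0,"twist":25},{"jaw":20,"x":0,"y":0,"z":0,"twist":30},{"jaw":20,"x":0,"y":0,"z":0,"twist":35},{"jaw":20,"x":0,"y":0,"z":0,"twist":35}]';python3 -c "
from station import ctrl;s=ctrl.sense();print(s['joints'].round(2),s['torque'],s['joint_efforts'].round(2))"
```

```text
time_s: 6.3
tool_pos: [0.5616, 0.1636, 0.1477]
orientation: [0.904, 0.427, -0.0, -0.0]
contact_force: [-0.0, 1.8, 1.4]
opening: 0.281
grasp_force: 30.0
[ 0.31  0.54 -0.86  1.75  0.46  1.07 -1.39] [ 0.17165097  0.19071977 -0.01423991] [  0.77 -48.04 -10.55 -24.98   0.39  -0.14  -0.78]
```

```bash
for i in 1; do python3 -m creep '[{"jaw":20,"x":0,"y":0,"z":0,"twist":5},{"jaw":20,"x":0,"y":0,"z":0,"twist":10}]'; done >/dev/null; P='from station import ctrl;s=ctrl.sense();print(s["torque"].round(3),s["joint_efforts"][6].round(2),s["opening"])'; python3 -c "$P"
python3 -m creep '[{"jaw":20,"x":0,"y":0,"z":0,"twist":5},{"jaw":20,"x":0,"y":0,"z":0,"twist":10}]'>/dev/null; python3 -c "$P"
python3 -m creep '[{"jaw":20,"x":0,"y":0,"z":0,"twist":5},{"jaw":20,"x":0,"y":0,"z":0,"twist":10}]'>/dev/null; python3 -c "$P"
```

```text
[0.33  0.263 0.142] 0.94 0.27431059227054233
[0.476 0.376 0.09 ] 0.89 0.2744703863806248
[0.628 0.388 0.094] 0.89 0.2750318953421791
```

```bash
P='from station import ctrl;s=ctrl.sense();print(s["torque"].round(3),s["joint_efforts"][6].round(2),s["contact_force"].round(1),s["joints"][6],s["orientation"].round(3))'; python3 -m creep '[{"jaw":20,"x":0,"y":0,"z":0,"twist":4},{"jaw":20,"x":0,"y":0,"z":0,"twist":8}]'>/dev/null; python3 -c "$P"
python3 -m creep '[{"jaw":20,"x":0,"y":0,"z":0,"twist":4},{"jaw":20,"x":0,"y":0,"z":0,"twist":8}]'>/dev/null; python3 -c "$P"
python3 -m creep '[{"jaw":20,"x":0,"y":0,"z":0,"twist":4},{"jaw":20,"x":0,"y":0,"z":0,"twist":8}]'>/dev/null; python3 -c "$P"
```

```text
[0.687 0.469 0.095] 0.68 [-2.1  4.1  3. ] -1.9810767762812131 [ 0.994  0.11  -0.    -0.001]
[0.855 0.157 0.424] 0.43 [-1.3  3.6 -0.3] -2.1056059222466055 [ 0.999  0.041 -0.    -0.001]
[0.91  0.423 0.669] 0.2 [-2.6  3.6  2.3] -2.230330978582176 [ 1.    -0.029 -0.    -0.001]
```

The moment about z rises from about 0.1 to 0.67 N m near 75–90° of turn, which suggests the jaws met the nut. To be sure, I'll regrip at a fresh yaw and turn again.

```bash
python3 -m creep '[{"jaw":45,"x":0,"y":0,"z":0,"twist":0},{"jaw":45,"x":0,"y":0,"z":0,"twist":0},{"jaw":45,"x":0,"y":0,"z":0,"twist":0},{"jaw":45,"x":0,"y":0,"z":0,"twist":-8},{"jaw":45,"x":0,"y":0,"z":0,"twist":-16},{"jaw":45,"x":0,"y":0,"z":0,"twist":-24},{"jaw":45,"x":0,"y":0,"z":0,"twist":-32},{"jaw":45,"x":0,"y":0,"z":0,"twist":-40},{"jaw":45,"x":0,"y":0,"z":0,"twist":-48},{"jaw":45,"x":0,"y":0,"z":0,"twist":-50}]'
P='from station import ctrl;s=ctrl.sense();print(s["torque"].round(3),s["contact_force"].round(1),s["opening"],s["grasp_force"])';python3 -c "$P"
python3 -m creep '[{"jaw":20,"x":0,"y":0,"z":0,"twist":0},{"jaw":20,"x":0,"y":0,"z":0,"twist":0},{"jaw":20,"x":0,"y":0,"z":0,"twist":0},{"jaw":20,"x":0,"y":0,"z":0,"twist":0},{"jaw":20,"x":0,"y":0,"z":0,"twist":0}]'>/dev/null;python3 -c "$P"
python3 -m creep '[{"jaw":20,"x":0,"y":0,"z":0,"twist":4},{"jaw":20,"x":0,"y":0,"z":0,"twist":8}]'>/dev/null; python3 -c "$P"
python3 -m creep '[{"jaw":20,"x":0,"y":0,"z":0,"twist":4},{"jaw":20,"x":0,"y":0,"z":0,"twist":8}]'>/dev/null; python3 -c "$P"
python3 -m creep '[{"jaw":20,"x":0,"y":0,"z":0,"twist":4},{"jaw":20,"x":0,"y":0,"z":0,"twist":8}]'>/dev/null; python3 -c "$P"
```

```text
time_s: 8.5
tool_pos: [0.5623, 0.1621, 0.1473]
orientation: [0.918, 0.397, -0.0, 0.0]
contact_force: [0.0, -0.2, -0.1]
opening: 0.451
grasp_force: 0.0
[-0.054 -0.056  0.057] [ 0.  -0.2 -0.1] 0.45099833090389296 0.0
[0.202 0.4   0.036] [-2.9  1.   0.9] 0.27986745884422276 30.00015914440155
[0.318 0.287 0.579] [-2.2  1.9 -0.9] 0.2767482062356802 29.99780237674713
[0.171 0.961 0.632] [-4.4 -0.4  3.2] 0.2713696998159967 30.00105857849121
[0.363 1.056 0.502] [-4.7  1.8  0.9] 0.27143195869338915 29.998457729816437
```

Confirmed: on the fresh grip the moment jumps to slip level (about 0.58 N m) at once, so the jaws are at the stop. Now release, lift and go over the handle with the closing axis across it.

```bash
python3 -m creep '[{"jaw":55,"x":0,"y":0,"z":0,"twist":0},{"jaw":55,"x":0,"y":0,"z":0,"twist":0},{"jaw":55,"x":0,"y":0,"z":0,"twist":0},{"jaw":55,"x":0,"y":0,"z":-2,"twist":0},{"jaw":55,"x":0,"y":0,"z":-5,"twist":0},{"jaw":55,"x":0,"y":0,"z":-8,"twist":0},{"jaw":30,"x":1.5,"y":-3.2,"z":-8,"twist":-8},{"jaw":0,"x":3.3,"y":-7,"z":-8,"twist":-16},{"jaw":0,"x":5,"y":-11,"z":-8,"twist":-24},{"jaw":0,"x":6.6,"y":-14,"z":-8,"twist":-32}]'
python3 -m creep '[{"jaw":0,"x":0,"y":0,"z":0,"twist":-8},{"jaw":0,"x":0,"y":0,"z":0,"twist":-16},{"jaw":0,"x":0,"y":0,"z":0,"twist":-24},{"jaw":0,"x":0,"y":0,"z":0,"twist":-31},{"jaw":0,"x":0,"y":0,"z":0,"twist":-31},{"jaw":0,"x":0,"y":0,"z":0,"twist":-31}]'
python3 - <<'E'
from h import *
from station import ctrl
s0=pickle.load(open('pics/s0.pkl','rb'))
s=grab('side','s4');q=ctrl.sense();M=R.from_quat(q['orientation']).as_matrix();print(q['tool_pos'],q['opening'])
print(M.T@(np.array([.569,.317,.151-.033])-q['tool_pos'])*100)
f=s['frame'][70:190,270:390].copy();f=cv2.resize(f,(560,560),interpolation=2)
for p,c in((q['tool_pos']+[0,0,.033],(0,0,255)),([.569,.317,.151],(0,255,0))):
  u=(proj(s,p)[0]-[270,70])*560/120; cv2.circle(f,tuple(int(i) for i in u),3,c,-1)
cv2.imwrite('pics/c7.png',f)
E
```

```text
time_s: 10.6
tool_pos: [0.5695, 0.3199, 0.228]
orientation: [0.887, 0.461, 0.001, -0.0]
contact_force: [-0.5, 0.1, 1.8]
opening: 0.255
grasp_force: 0.0
time_s: 11.2
tool_pos: [0.5699, 0.3172, 0.2274]
orientation: [0.736, 0.678, 0.0, -0.0]
contact_force: [-0.6, 0.1, -0.0]
opening: 0.003
grasp_force: 0.0
[0.56985326 0.31722648 0.22746779] 0.007019101288037237
[-0.02986794 -0.0847585  10.94676622]
```

View pics/c7.png

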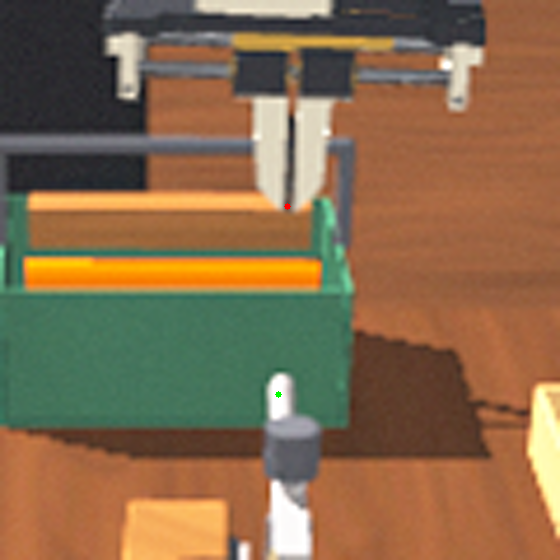

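The red dot (TCP + 33 mm) sits on the visible tip and the green dot on the handle near its end. Now pressing down along the arc.

```bash
python3 -m creep '[{"jaw":0,"x":0,"y":-0.1,"z":4,"twist":0},{"jaw":0,"x":0,"y":-0.1,"z":8,"twist":0},{"jaw":0,"x":0,"y":-0.1,"z":10,"twist":0},{"jaw":0,"x":0,"y":-0.1,"z":11,"twist":0},{"jaw":0,"x":0,"y":-0.1,"z":12,"twist":0},{"jaw":0,"x":0,"y":-0.1,"z":12.5,"twist":0}]'
python3 -m creep '[{"jaw":0,"x":-0.1,"y":0,"z":1,"twist":0},{"jaw":0,"x":-0.2,"y":0,"z":2,"twist":0},{"jaw":0,"x":-0.4,"y":0,"z":3,"twist":0},{"jaw":0,"x":-0.5,"y":0,"z":4,"twist":0},{"jaw":0,"x":-0.8,"y":0,"z":5,"twist":0}]'
```

```text
time_s: 11.85
tool_pos: [0.5689, 0.3179, 0.1029]
orientation: [0.734, 0.679, 0.0, 0.0]
contact_force: [-0.8, -0.6, 1.6]
opening: 0.005
grasp_force: 0.9
time_s: 12.35
tool_pos: [0.568, 0.31, 0.0518]
orientation: [0.734, 0.679, 0.0, -0.0]
contact_force: [0.2, 2.8, 2.2]
opening: 0.002
grasp_force: 1.1
```

```bash
python3 -m creep '[{"jaw":0,"x":-0.2,"y":0,"z":0.8,"twist":0},{"jaw":0,"x":-0.5,"y":0,"z":1.6,"twist":0},{"jaw":0,"x":-0.8,"y":0,"z":2.3,"twist":0},{"jaw":0,"x":-1,"y":0,"z":2.7,"twist":0},{"jaw":0,"x":-1.1,"y":0,"z":2.9,"twist":0}]'
python3 -m creep '[{"jaw":0,"x":-0.1,"y":0,"z":0.2,"twist":0},{"jaw":0,"x":-0.2,"y":0,"z":0.4,"twist":0}]'
```

```text
time_s: 12.85
tool_pos: [0.567, 0.2985, 0.0231]
orientation: [0.734, 0.679, -0.0, -0.0]
contact_force: [0.7, 2.4, 1.3]
opening: 0.005
grasp_force: 1.0
time_s: 13.05
tool_pos: [0.567, 0.2969, 0.0197]
orientation: [0.734, 0.679, 0.0, 0.0]
contact_force: [0.4, 0.3, 1.5]
opening: 0.007
grasp_force: 1.0
```

```bash
python3 -m creep '[{"jaw":0,"x":0,"y":0,"z":0.2,"twist":0},{"jaw":0,"x":0,"y":0,"z":0.4,"twist":0},{"jaw":0,"x":0,"y":0,"z":0.4,"twist":0}]'
python3 -m creep '[{"jaw":0,"x":0,"y":0,"z":0.2,"twist":0},{"jaw":0,"x":0,"y":0,"z":0.4,"twist":0},{"jaw":0,"x":0,"y":0,"z":0.4,"twist":0}]'
python3 - <<'E'
from h import *
s=grab('side','s5');t=grab('top','t5')
a=cv2.resize(s['frame'][120:240,270:390],(400,400),interpolation=2);b=cv2.resize(t['frame'][120:220,170:330],(400,250),interpolation=2)
cv2.imwrite('pics/c8.png',np.hstack([a,cv2.copyMakeBorder(b,0,150,0,0,0)]))
# handle end position level vs swung, as predicted in side view
n=np.array([.5605,.127,.14]);u=np.array([.05,.9988,0])
for th in(0,.28,.56):
  c,k=np.cos(th),np.sin(th);print(th,[(proj(s,n+u*(L*c+11e-3*k)+[0,0,11e-3*c-L*k])[0]).round(1) for L in(.19,.22)], 'thumb',proj(s,n+u*(.037*c+.053*k)+[0,0,.053*c-.037*k])[0].round(1))
# thumb mask: dark grey-blue
for nm in('s0','s5'):
  f=pickle.load(open(f'pics/{nm}.pkl','rb'))['frame'][140:215,315:350].astype(int)
  m=(f.max(2)<140)&(f.max(2)-f.min(2)<30)&(f[...,0]>=f[...,2])&(f.max(2)>60);ys,xs=np.nonzero(m);print(nm,m.sum(),np.median(xs)+315,np.median(ys)+140)
E
```

```text
time_s: 13.35
tool_pos: [0.5668, 0.296, 0.0152]
orientation: [0.734, 0.679, -0.0, 0.0]
contact_force: [1.7, -0.8, 1.5]
opening: 0.006
grasp_force: 0.8
time_s: 13.65
tool_pos: [0.5669, 0.2967, 0.0115]
orientation: [0.734, 0.679, 0.0, 0.0]
contact_force: [0.2, 0.1, 3.6]
opening: 0.005
grasp_force: 1.5
0 [array([330.1, 154.5]), array([329.9, 149.6])] thumb [332.1 166.6]
0.28 [array([329.5, 173.5]), array([329.2, 171.3])] thumb [331.8 168.8]
0.56 [array([329. , 193.5]), array([328.7, 193.9])] thumb [331.5 172.9]
s0 239 326.0 187.0
s5 318 329.0 172.5
```

View pics/c8.png

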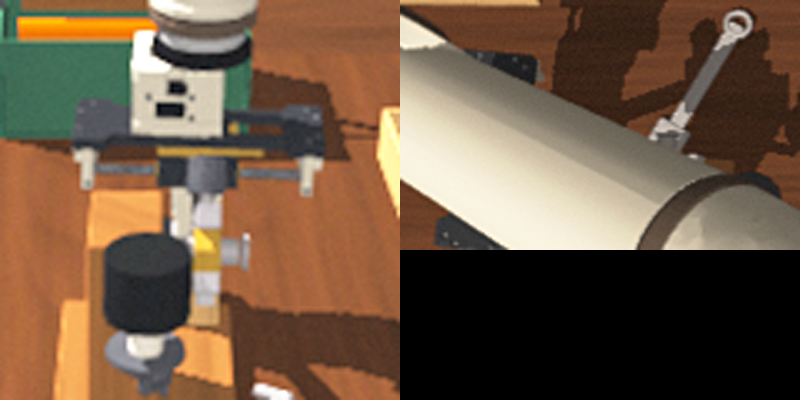

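The thumb has dropped from row 166 to about 172 (full θ predicts 172.9) and the brass nut is visibly rotated. I'll keep pressing until the force shows the stop.

```bash
for k in 1; do python3 -m creep '[{"jaw":0,"x":0,"y":0,"z":0.2,"twist":0},{"jaw":0,"x":0,"y":0,"z":0.3,"twist":0},{"jaw":0,"x":0,"y":0,"z":0.3,"twist":0}]'|sed -n '2p;4p'; done
python3 -m creep '[{"jaw":0,"x":0,"y":0,"z":0.2,"twist":0},{"jaw":0,"x":0,"y":0,"z":0.3,"twist":0},{"jaw":0,"x":0,"y":0,"z":0.3,"twist":0}]'|sed -n '2p;4p'
```

```text
tool_pos: [0.5671, 0.2969, 0.0087]
contact_force: [0.0, -0.4, 5.1]
tool_pos: [0.5673, 0.2972, 0.0061]
contact_force: [-0.6, -0.4, 7.4]
```

```bash
python3 -m creep '[{"jaw":0,"x":0,"y":0,"z":0.2,"twist":0},{"jaw":0,"x":0,"y":0,"z":0.3,"twist":0},{"jaw":0,"x":0,"y":0,"z":0.3,"twist":0}]'|sed -n '2p;4p'
python3 -m creep '[{"jaw":0,"x":0,"y":0,"z":0.2,"twist":0},{"jaw":0,"x":0,"y":0,"z":0.4,"twist":0},{"jaw":0,"x":0,"y":0,"z":0.4,"twist":0}]'
python3 -c "
from station import ctrl;print(ctrl.sense()['torque'])"
```

```text
tool_pos: [0.5676, 0.2975, 0.0035]
contact_force: [-0.4, -0.4, 8.5]
time_s: 14.95
tool_pos: [0.5678, 0.2977, -0.0002]
orientation: [0.734, 0.679, 0.001, 0.0]
contact_force: [-0.6, 0.2, 10.4]
opening: 0.007
grasp_force: 4.8
[-0.22060959 -0.04571958 -0.01703322]
```

Force is rising smoothly past the 5 N needed. I'll back off, clear the view and measure the handle's angle by colour mask.

```bash
python3 -m creep '[{"jaw":0,"x":0,"y":0,"z":-3,"twist":0},{"jaw":0,"x":0.5,"y":0,"z":-7,"twist":0},{"jaw":0,"x":0.5,"y":0,"z":-12,"twist":0},{"jaw":0,"x":0.5,"y":0,"z":-17,"twist":0},{"jaw":0,"x":0.5,"y":0,"z":-22,"twist":0},{"jaw":0,"x":0.5,"y":0,"z":-26,"twist":0},{"jaw":0,"x":-4,"y":0,"z":-27,"twist":0},{"jaw":0,"x":-9,"y":0,"z":-27,"twist":0},{"jaw":0,"x":-14,"y":0,"z":-27,"twist":0},{"jaw":0,"x":-19,"y":0,"z":-27,"twist":0}]'
python3 -m creep '[{"jaw":0,"x":-5,"y":0,"z":0,"twist":0},{"jaw":0,"x":-10,"y":0,"z":0,"twist":0},{"jaw":0,"x":-15,"y":0,"z":0,"twist":0},{"jaw":0,"x":-20,"y":0,"z":0,"twist":0},{"jaw":0,"x":-25,"y":0,"z":0,"twist":0},{"jaw":0,"x":-30,"y":0,"z":0,"twist":0},{"jaw":0,"x":-35,"y":0,"z":0,"twist":0},{"jaw":0,"x":-35,"y":0,"z":0,"twist":0}]'
python3 - <<'E'
from h import *
s=grab('side','s6');t=grab('top','t6');t0=pickle.load(open('pics/t0.pkl','rb'))
n=np.array([.5605,.127,.14]);u=np.array([.05,.9988,0])
for th in(0,.28,.42,.5,.56):
  c,k=np.cos(th),np.sin(th);print(th,'end top',proj(t,n+u*(.22*c+11e-3*k)+[0,0,11e-3*c-.22*k])[0].round(1),'thumbcap top',proj(t,n+u*(.037*c+.066*k)+[0,0,.066*c-.037*k])[0].round(1))
for nm,d in(('t0',t0),('t6',t)):
  f=d['frame'].astype(int);m=((f.min(2)>105)&(f.max(2)-f.min(2)<35)).astype(np.uint8);m[:150]=0;m[215:]=0;m[:,:175]=0;m[:,300:]=0
  k,l,st,ce=cv2.connectedComponentsWithStats(m);print(nm,[x[:5].tolist() for x in st[1:] if x[4]>25])
  m=(f.max(2)<135)&(f.min(2)>70)&(f.max(2)-f.min(2)<25);m=m.astype(np.uint8);m[:160]=0;m[200:]=0;m[:,:215]=0;m[:,290:]=0
  k,l,st,ce=cv2.connectedComponentsWithStats(m);print('dark',[(x[:5].tolist(),y.round(1).tolist()) for x,y in zip(st[1:],ce[1:]) if x[4]>25])
E
```

```text
time_s: 15.95
tool_pos: [0.5511, 0.1053, 0.2678]
orientation: [0.734, 0.679, -0.001, -0.0]
contact_force: [0.7, -1.7, 0.7]
opening: 0.004
grasp_force: 0.0
time_s: 16.75
tool_pos: [0.5217, -0.2517, 0.2664]
orientation: [0.739, 0.674, -0.002, -0.0]
contact_force: [-0.3, 0.6, -0.1]
opening: 0.004
grasp_force: 0.0
0 end top [183.4 177.9] thumbcap top [256.9 178.4]
0.28 end top [193.8 182.4] thumbcap top [250.3 179. ]
0.42 end top [200.9 184.5] thumbcap top [247.9 179.4]
0.5 end top [205.3 185.6] thumbcap top [246.8 179.7]
0.56 end top [208.8 186.4] thumbcap top [246.1 179.9]
t0 [[183, 150, 113, 40, 944], [268, 188, 15, 6, 51]]
dark [([263, 193, 25, 3, 33], [275.4, 193.8])]
t6 [[210, 150, 86, 40, 669], [284, 182, 7, 6, 35], [269, 188, 13, 6, 34]]
dark [([284, 160, 6, 7, 26], [286.1, 162.0]), ([273, 171, 13, 14, 89], [278.6, 176.5]), ([241, 174, 19, 13, 128], [247.8, 180.5])]
```

The handle end now sits at top-view column 210 (start 183; 208.8 predicted at 0.56 rad), so the wrench is on its stop. The arm is clear.

```bash
python3 -c "
from station import ctrl;print(ctrl.finish_job())"
```

```text
the job is handed in; nothing more can be done
None
```

The job is handed in: I turned the worm clockwise until the jaws closed on the nut (a second grip met the stop at once), then pressed the handle down. The top view puts the handle at about 0.56 rad, on its stop, and the arm is clear; the nut's own turn I saw only in a picture and did not measure.

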